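Switch on the slit lamp supply in interlock order

TASK

Get the eye clinic's slit lamp ready: on the white supply box, turn the red isolator handle clockwise all the way to its stop, which frees the black selector beside it, then turn that selector clockwise all the way to its stop. Leave the handles of the matching blue box as they are, and let go at the end.

Things in the scene. Friction and masses are not known exactly. Their poses are not given: they have to be found in the camera images.
- white_isolator_grip (a point): On the turning axis, in the red handle of the white box's isolator, 96 mm above the table. Handle: upright bar 46 mm long (x axis), 14 mm thick (y axis), its top 11 mm above this point. z is up; the frame turns with the handle. A flat plate turning under it, radius 60 mm, has its top 29 mm below this point. Yellow notched plate.
- white_selector_grip (a point): On the turning axis, in the black handle of the white box's selector, 96 mm above the table. Handle: upright bar 46 mm long (x axis), 14 mm thick (y axis), its top 11 mm above this point. z is up; the frame turns with the handle. A flat plate turning under it, radius 60 mm, has its top 29 mm below this point. Bare steel fan plate. 108 mm from the isolator.
- white_isolator (a joint): Turn of the white box's red isolator in rad, growing clockwise seen from above: 0 off, 1.4 (80 degrees) its stop, fully on. Stays where left (friction 0.06 N m, no spring). Starts at most 0.25 past off. The white box is 160 x 270 mm, 56 mm tall, fixed to the table at a slight yaw, beside a blue box of the same build; the two may swap places.
- white_selector (a joint): Turn of the white box's black selector in rad, growing clockwise seen from above: 0 off, 1.4 (80 degrees) its stop, fully on. Stays where left (friction 0.06 N m, no spring). Starts at most 0.08 past off. Its plate bars it at about 0.13 until the isolator is within about 0.2 rad of its stop; turned on, it locks the isolator on.
- blue_isolator (a joint): Turn of the red isolator on the blue box (the bystander unit, for another instrument) in rad, growing clockwise seen from above: 0 off, 1.4 (80 degrees) its stop, fully on. Stays where left (friction 0.06 N m, no spring). To be left alone; it starts at most 0.25 rad past off.
- blue_selector (a joint): Turn of the black selector on the blue box (bystander) in rad, growing clockwise seen from above: 0 off, 1.4 (80 degrees) its stop, fully on. Stays where left (friction 0.06 N m, no spring). To be left alone; it starts at most 0.08 rad past off.

How it is judged:
By the outcome, as a careful person would: the job done as asked, in the order asked, and still so for the second after the job is handed in, with the robot touching nothing.
It also fails if it takes over 48 s, if anything falls off the work surface, if the arm or the gripper's body presses on something with over 40 N, if the wrist force passes 120 N, or if a joint passes its speed limit or range.

ROBOT

A 6-joint arm with a two-finger parallel gripper is mounted at the origin on the work surface. World frame = base frame: x ahead of the robot, y to its left, z up, the work surface at z = 0. Lengths are in m, angles in rad, forces in N, time in s.
With the tool pointing down it reaches from about 0.325 to 0.9 m from the base axis. Payload 3.5 kg.
Tool frame: the origin (TCP) lies midway between the tips of the shut fingers; the grasp point (between the pads) lies 19 mm behind it; z points along the fingers, y is the direction in which the jaws open and shut (so a half turn about z gives the same grasp; the last joint's range is limited). The gripper opens to 85 mm and grips with 20 to 120 N. Pads are 22 mm wide; open, the fingers measure 114 mm over their backs; the gripper's body (76 mm by 85 mm) begins 54 mm behind the grasp point. The pads swing forward as they close: fully open they stand 13 mm farther back than shut.
Start: joints at [-1.284, 0.276, -0.026, 1.268, 0, 1.467], TCP at [0.237, -0.578, 0.231] pointing down, gripper open.
Joint ranges: [-3.12, 3.12], [-0.85, 1.88], [-1.08, 1.24], [-1.95, 2.15], [-1.57, 1.53], [-3.14, 3.14]. Speed limits (rad/s): [2.57, 2.57, 3.14, 3.14, 3.14, 3.14].

INTERFACE

Orientations are given as a unit quaternion [w, x, y, z].
In Python, from bench import env gives the robot as it stands.
- The arm moves only by the shell command python3 -m handwheel 'ROWS' [OPENING]. ROWS is JSON, a list that holds one entry, the list of rows, each a list of 4 numbers: the shift along the tool's x, y, z each as a share of 0.4 m, from -1 to 1, then the turn about the tool's z as a share of 180 degrees, from -1 to 1. A call has 1 to 8 rows; each row is the pose to reach, as a shift and turn from the pose measured when the call began, along the tool's axes at that moment, turning the shorter way round; what a row does not reach only later rows make up. A row lasts 1/8 s, in which the tool goes at most 62.5 mm and 10.7 degrees, less where a joint would pass 70% of its speed; a pose out of reach is approached as far as the arm can. A call with a number of a shift or a turn outside -1 to 1 is refused whole. A call with a gripper value outside its range is refused whole. OPENING is the opening, from 0 (shut) to 1 (fully open), set as the call begins (- or left out, the last holds). The fingers move at their own pace and stop on an object; the grip force is fixed at half the most. Time passes only in rows, so rows that repeat a pose let the fingers close. It gives the time, the measured TCP pose, the force and the opening at its end, in the units of the state.
- env.get_state(): the state, without advancing time (a new reading comes with each control period).
- env.get_image(name): name is "scene" or "top" or "wrist"; returns a dict with "frame" (400x640x3 uint8, red, green, blue), "range_z" (400x640 float32, m along the optical axis (not along the pixel's ray), 0 where there is no reading), "intrinsics" (3x3 intrinsics, pixels), "cam_to_world" (4x4, takes a point from camera to world coordinates). Camera axes: x right, y up, looking along -z (the intrinsics and any distortion apply to the point x, -y, -z); pixel columns grow to the right and rows downward; lengths in m; the calibration is good to about 2 mm. A picture is of the moment at which its call begins.
- env.finish_job(): hands the job in, once; it reports no verdict.
The state is a dict: "clock": time; "qpos": joint angles; "joint_velocities": joint speeds; "joint_efforts": joint torques, N m; "tcp_pos": TCP position; "tool_rot": TCP orientation; "contact_force": force on the tool from outside, world axes, zero at the start; "torque": the same for the moment, N m; "grip_width": finger opening in m.
Only numpy, scipy, OpenCV 4.12 (cv2) and the standard library are available. Lean on these libraries where they do the work, as an engineer would, in place of code of your own. Each camera call takes 0.05 s, during which the arm holds its last target. There are 200 camera calls.

## Working session

There is one attempt and no reset: what is moved stays moved. The work goes in short steps, Python scripts to look and compute and a shell command to move; the robot and the scene stay as the last step left them, time stands still between calls to the robot, and variables do not carry over. Pictures are saved under pics/ and viewed, about 8 in all and at most 12, crops included, and the job is handed in when it is done.

```bash
ls; mkdir -p pics
cat > look.py <<'E'
import cv2, numpy as np
from bench import env
def shot(name, fn):
    im=env.get_image(name); cv2.imwrite('pics/'+fn, cv2.cvtColor(im['frame'],cv2.COLOR_RGB2BGR)); return im
def pts(im, z=None):
    K=np.array(im['intrinsics']);T=np.array(im['cam_to_world'])
    v,u=np.mgrid[0:400,0:640]
    d=np.stack([(u-K[0,2])/K[0,0],-(v-K[1,2])/K[1,1],-np.ones_like(u,float)],-1)
    if z is None: c=d*im['range_z'][...,None]; return c@T[:3,:3].T+T[:3,3]
    w=d@T[:3,:3].T; s=(z-T[2,3])/w[...,2]; return T[:3,3]+w*s[...,None]
E
python3 - <<'E'
from look import *
im=shot('top','top1.png')
print(im['intrinsics'],im['cam_to_world'])
s=env.get_state(); print(s['clock'],s['tcp_pos'],s['tool_rot'],s['contact_force'],s['grip_width'])
E
```

```text
pics
[[457.52807637   0.         317.8942686 ]
 [  0.         457.52807637 204.76828821]
 [  0.           0.           1.        ]] [[-0.00403728  0.99115897 -0.13261821  0.39961618]
 [-0.99956123 -0.00789144 -0.02854938 -0.01526805]
 [-0.02934352  0.13244476  0.99075595  1.17749091]
 [ 0.          0.          0.          1.        ]]
0.05 [ 0.23727233 -0.57739007  0.23015635] [-1.08445823e-03  9.81064756e-01  1.93676940e-01 -1.03884899e-04] [-0.90361825  0.16234501  0.35587035] 0.08526145832240345
```

View pics/top1.png

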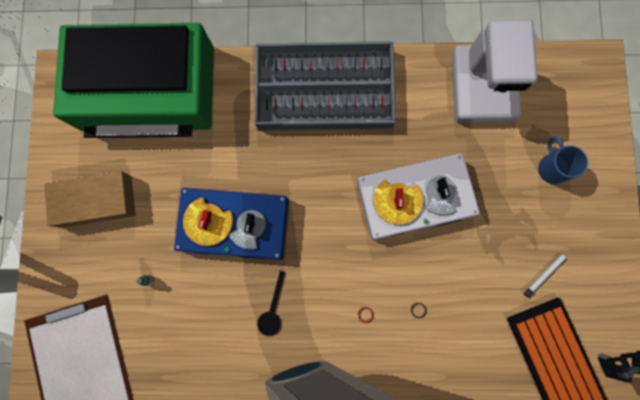

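The top view shows the blue box on the left and the white box on the right, with the white box's red isolator at about (400,198) and its black selector at about (444,188). Next I'll locate both handles using depth and colour.

```bash
cat >> look.py <<'E'
def handles(im, ctr, r=0.11, zlo=0.1):
    P=pts(im); Q=pts(im,0.107); f=im['frame'].astype(int)
    near=np.hypot(P[...,0]-ctr[0],P[...,1]-ctr[1])<r
    R,G,B=f[...,0],f[...,1],f[...,2]
    out={}
    for n,m in (('red',(R>90)&(G<0.4*R)&(B<0.5*R)),('black',(f.max(-1)<70))):
        m=m&near&(P[...,2]>zlo)&(P[...,2]<0.115)
        k,l,st,_=cv2.connectedComponentsWithStats(m.astype(np.uint8))
        if k<2: print(n,'none'); continue
        i=1+st[1:,4].argmax(); m=l==i; q=P[m][:,:2].astype(np.float32)
        (c,wh,a)=cv2.minAreaRect(q); b=cv2.boxPoints((c,wh,a)); e1,e2=b[1]-b[0],b[2]-b[1]
        e=e1 if np.linalg.norm(e1)>np.linalg.norm(e2) else e2
        vv,uu=np.nonzero(m)
        print(n,m.sum(),'px',uu.mean().round(),vv.mean().round(),'c',np.round(c,4),'mean',q.mean(0).round(4),'wh',np.round(wh,3),'long axis deg',np.degrees(np.arctan2(e[1],e[0])).round(1)%180,'z',np.median(P[m][:,2]).round(4))
        out[n]=(c,np.arctan2(e[1],e[0]))
    return out
E
python3 - <<'E'
from look import *
from scipy.spatial.transform import Rotation as Ro
im=env.get_image('top'); P=pts(im)
for uv in ((400,198),(444,188)): print(uv,P[uv[1],uv[0]])
handles(im,P[193,420][:2])
im2=shot('scene','scene1.png'); handles(im2,P[193,420][:2])
q=np.array(env.get_state()['tool_rot']); print(Ro.from_quat(np.r_[q[1:],q[0]]).as_matrix().round(3))
f=cv2.resize(im['frame'][145:245,345:490],None,fx=5,fy=5,interpolation=cv2.INTER_CUBIC); cv2.imwrite('pics/crop1.png',f[...,::-1])
E
```

```text
(400, 198) [ 0.55795246 -0.17834463  0.10352546]
(444, 188) [ 0.58061907 -0.28191512  0.10549093]
red 77 px 399.0 196.0 c [ 0.5587 -0.1763] mean [ 0.5625 -0.1755] wh [0.013 0.041] long axis deg 175.1 z 0.107
black 101 px 444.0 186.0 c [ 0.5836 -0.2822] mean [ 0.5848 -0.2807] wh [0.045 0.015] long axis deg 11.7 z 0.1067
red 58 px 287.0 139.0 c [ 0.5623 -0.1738] mean [ 0.5655 -0.1721] wh [0.014 0.04 ] long axis deg 178.7 z 0.1041
black 64 px 263.0 114.0 c [ 0.5853 -0.2784] mean [ 0.5875 -0.2763] wh [0.044 0.015] long axis deg 6.6 z 0.1047
[[ 0.925  0.38  -0.001]
 [ 0.38  -0.925  0.002]
 [ 0.    -0.002 -1.   ]]
```

View pics/crop1.png

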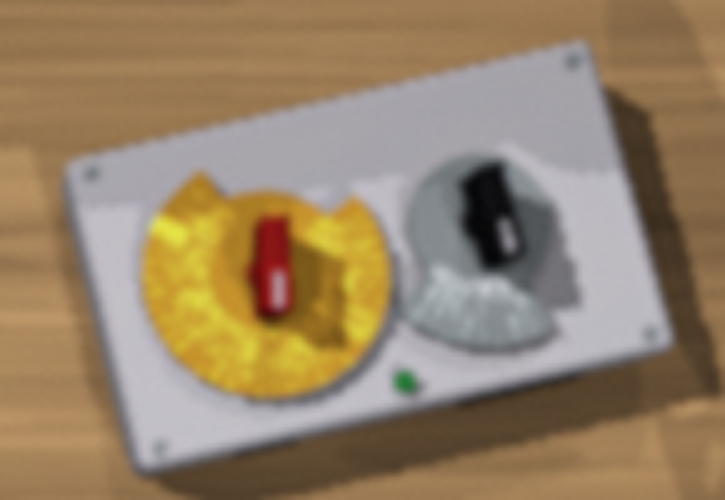

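The crop shows the red handle at about (275,265) in the crop, tilted slightly clockwise of the box axis, and the black handle at about (492,215) along the box axis. To stay inside the last joint's range, I'll use the flipped grasp with a tool heading of about 176°. I'm moving above the isolator now.

```bash
python3 -m handwheel '[[[1,-0.62,0,-0.85],[1,-0.62,0,-0.85],[1,-0.62,0,-0.85],[1,-0.62,0,-0.85],[1,-0.62,0,-0.85],[1,-0.62,0,-0.85],[1,-0.62,0,-0.85],[1,-0.62,0,-0.85]]]' 1
cat > goal.py <<'E'
import sys
from look import *
from scipy.spatial.transform import Rotation as Ro
def rows(x,y,z,h):
    s=env.get_state(); q=np.array(s['tool_rot']); R=Ro.from_quat(np.r_[q[1:],q[0]]).as_matrix(); p=np.array(s['tcp_pos'])
    hd=np.degrees(np.arctan2(R[1,0],R[0,0])); d=R.T@(np.array([x,y,z])-p)/0.4
    t=-((h-hd+180)%360-180)/180
    print('t',round(s['clock'],2),'tcp',p.round(4),'head',hd.round(1),'tilt',np.degrees(np.arccos(-R[2,2])).round(2),'F',np.round(s['contact_force'],1),'M',np.round(s['torque'],2),'w',round(s['grip_width'],4),'q',np.round(s['qpos'],2))
    print('row',d.round(4),round(t,4))
if __name__=='__main__': rows(*map(float,sys.argv[1:5]))
E
python3 goal.py .5600 -.175 .23 176
```

```text
clock: 1.15
tcp_pos: [0.5141, -0.1934, 0.2307]
tool_rot: [-0.0, 0.582, 0.813, 0.001]
contact_force: [-0.7, 0.2, -0.6]
grip_width: 0.0853
t 1.15 tcp [ 0.5141 -0.1934  0.2307] head 108.8 tilt 0.1 F [-0.7  0.2 -0.6] M [0.04 0.02 0.01] w 0.0853 q [-0.48  0.14 -0.19  1.23  0.    0.76]
row [0.0067 0.1235 0.0017] -0.3734
```

```bash
python3 -m handwheel '[[[0.007,0.123,0.002,-0.373],[0.007,0.123,0.002,-0.373],[0.007,0.123,0.002,-0.373],[0.007,0.123,0.002,-0.373],[0.007,0.123,0.002,-0.373],[0.007,0.123,0.002,-0.373],[0.007,0.123,0.002,-0.373],[0.007,0.123,0.002,-0.373]]]'
python3 - <<'E'
from look import *
im=shot('wrist','w1.png'); handles(im,(0.57,-0.22),0.12); 
T=im['cam_to_world'];print(np.round(T,3))
P=pts(im); print(im['range_z'].min(), P[200,320])
E
python3 goal.py .5600 -.175 .23 176
```

```text
clock: 2.15
tcp_pos: [0.5595, -0.1748, 0.2295]
tool_rot: [-0.0, 0.036, 0.999, 0.001]
contact_force: [-0.3, -0.4, -0.4]
grip_width: 0.0856
red 469 px 319.0 201.0 c [ 0.5604 -0.1793] mean [ 0.5621 -0.1787] wh [0.013 0.044] long axis deg 175.9 z 0.1061
black 526 px 216.0 230.0 c [ 0.5833 -0.2832] mean [ 0.5842 -0.2818] wh [0.044 0.013] long axis deg 13.3 z 0.1057
[[ 0.073 -0.961 -0.265  0.493]
 [ 0.997  0.072  0.017 -0.171]
 [ 0.003 -0.266  0.964  0.371]
 [ 0.     0.     0.     1.   ]]
0.0 [ 0.56100236 -0.17740002  0.10558433]
t 2.2 tcp [ 0.5595 -0.1748  0.2296] head 175.9 tilt 0.12 F [ 0.1  0.2 -0.8] M [-0.01  0.02 -0.04] w 0.0853 q [-0.41  0.21 -0.12  1.25  0.   -0.34]
row [-0.0012 -0.0004 -0.0011] -0.0007
```

View pics/w1.png

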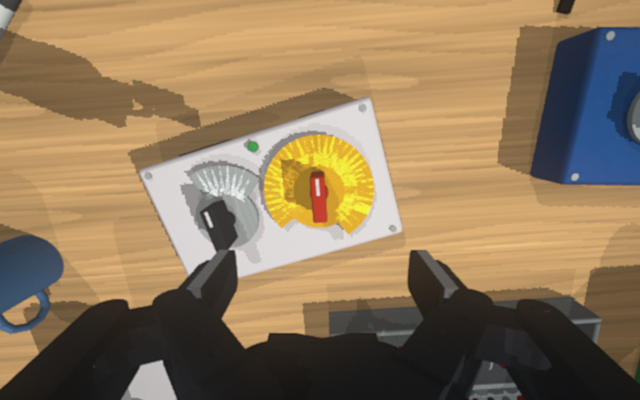

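The wrist view shows the red handle at (319,200), the black one at (217,227), and the fingers straddling the red. The correction is about -3.7 mm along tool y. I'll go down with the jaws half open, then grip.

```bash
python3 -m handwheel '[[[-0.001,-0.009,0.1,0],[-0.001,-0.009,0.2,0],[-0.001,-0.009,0.28,0],[-0.001,-0.009,0.34,0],[-0.001,-0.009,0.376,0],[-0.001,-0.009,0.376,0]]]' 0.5
python3 -m handwheel '[[[0,0,0,0],[0,0,0,0],[0,0,0,0],[0,0,0,0],[0,0,0,0]]]' 0
python3 goal.py .5604 -.1785 .079 112
```

```text
clock: 2.95
tcp_pos: [0.5588, -0.1778, 0.0782]
tool_rot: [-0.001, 0.036, 0.999, 0.001]
contact_force: [0.3, -0.1, 0.5]
grip_width: 0.0427
clock: 3.58
tcp_pos: [0.5597, -0.1784, 0.0795]
tool_rot: [-0.0, 0.036, 0.999, 0.001]
contact_force: [-1.1, -1.2, 5.7]
grip_width: 0.0126
t 3.58 tcp [ 0.5597 -0.1784  0.0795] head 175.8 tilt 0.09 F [-1.1 -1.2  5.7] M [-0.22  0.2   0.01] w 0.0126 q [-0.42  0.33 -0.29  0.95  0.   -0.35]
row [-0.0017 -0.0002  0.0013] 0.3547
```

Gripped. I'm turning clockwise about 63° and watching the moment.

```bash
python3 -m handwheel '[[[0,0,0,0.044],[0,0,0,0.088],[0,0,0,0.132],[0,0,0,0.176],[0,0,0,0.22],[0,0,0,0.264],[0,0,0,0.308],[0,0,0,0.34]]]'
python3 -m handwheel '[[[0,0,0,0.012],[0,0,0,0.012]]]'
python3 goal.py .5604 -.1785 .079 110
```

```text
clock: 4.58
tcp_pos: [0.5598, -0.1781, 0.0795]
tool_rot: [-0.001, 0.541, 0.841, 0.001]
contact_force: [-0.1, 0.7, 1.1]
grip_width: 0.0131
clock: 4.82
tcp_pos: [0.5599, -0.1781, 0.0795]
tool_rot: [-0.001, 0.557, 0.831, 0.001]
contact_force: [-0.3, -0.3, 0.7]
grip_width: 0.0128
t 4.83 tcp [ 0.5599 -0.1781  0.0795] head 112.4 tilt 0.11 F [-0.3 -0.3  0.7] M [-0.19  0.06  0.27] w 0.0128 q [-0.42  0.33 -0.29  0.95  0.    0.76]
row [-0.0013  0.0009  0.0014] 0.0131
```

```bash
for i in 1; do python3 -m handwheel '[[[0,0,0,0.01],[0,0,0,0.01]]]' >/dev/null; python3 goal.py .5604 -.1785 .079 110; python3 -m handwheel '[[[0,0,0,0.01],[0,0,0,0.01]]]' >/dev/null; python3 goal.py .5604 -.1785 .079 110;  done
```

```text
t 5.08 tcp [ 0.5599 -0.1782  0.0796] head 110.7 tilt 0.08 F [-0.1 -1.7  0.9] M [-0.28  0.12  1.37] w 0.0134 q [-0.42  0.33 -0.29  0.95  0.    0.79]
row [-0.0012  0.0009  0.0014] 0.0039
t 5.33 tcp [ 0.5599 -0.1782  0.0796] head 109.0 tilt 0.06 F [-0.9 -1.3  1.5] M [-0.37  0.12  2.1 ] w 0.0132 q [-0.42  0.33 -0.29  0.95  0.    0.82]
row [-0.0012  0.0009  0.0016] -0.0054
```

The stop is reached at a heading of about 112°, with the moment climbing to 2.1 N m. Releasing and lifting now.

```bash
python3 -m handwheel '[[[0,0,0,0],[0,0,0,0],[0,0,0,0],[0,0,-0.1,0],[0,0,-0.2,0],[0,0,-0.3,0],[0,0,-0.35,0],[0,0,-0.35,0]]]' 0.5
python3 goal.py .5833 -.2825 .22 192.5
```

```text
clock: 6.32
tcp_pos: [0.5613, -0.1789, 0.2218]
tool_rot: [0.002, 0.581, 0.814, 0.001]
contact_force: [0.5, -0.8, -0.6]
grip_width: 0.0428
t 6.33 tcp [ 0.5613 -0.1789  0.2218] head 109.0 tilt 0.23 F [ 0.5 -0.8 -0.6] M [-0.02  0.04  0.02] w 0.0428 q [-0.42  0.22 -0.12  1.23  0.    0.82]
row [-0.2629 -0.0323  0.0048] -0.464
```

```bash
python3 -m handwheel '[[[-0.263,-0.032,0.005,-0.46],[-0.263,-0.032,0.005,-0.46],[-0.263,-0.032,0.005,-0.46],[-0.263,-0.032,0.005,-0.46],[-0.263,-0.032,0.005,-0.46],[-0.263,-0.032,0.005,-0.46],[-0.263,-0.032,0.005,-0.46],[-0.263,-0.032,0.005,-0.46]]]'
python3 - <<'E'
from look import *
im=shot('wrist','w2.png'); handles(im,(0.57,-0.22),0.12)
E
python3 goal.py .5833 -.2828 .079 192.5
```

```text
clock: 7.32
tcp_pos: [0.5824, -0.2819, 0.2175]
tool_rot: [0.001, -0.105, 0.995, 0.001]
contact_force: [-0.4, 0.6, -0.1]
grip_width: 0.043
red 484 px 434.0 201.0 c [ 0.5607 -0.1797] mean [ 0.5615 -0.1828] wh [0.012 0.043] long axis deg 112.7 z 0.1062
black 507 px 320.0 203.0 c [ 0.5837 -0.2844] mean [ 0.5841 -0.2846] wh [0.044 0.013] long axis deg 11.5 z 0.1061
t 7.38 tcp [ 0.5824 -0.2819  0.2176] head -167.9 tilt 0.11 F [ 0.1 -0.1 -0.2] M [ 0.01  0.01 -0.01] w 0.0428 q [-0.55  0.32  0.01  1.25  0.   -0.76]
row [-0.0012 -0.0032  0.3464] -0.002
```

View pics/w2.png

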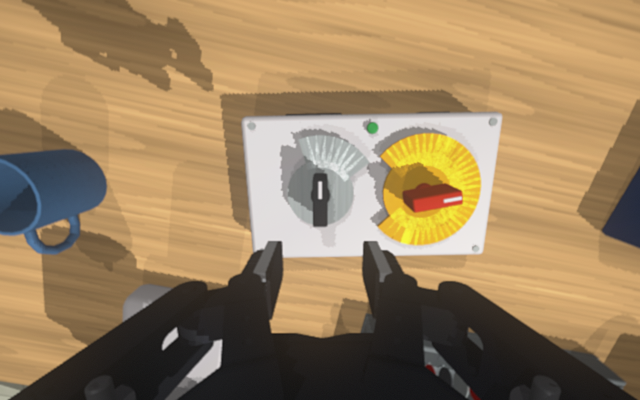

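The wrist view shows the red handle turned to its stop at (434,200), long axis 112.7°, and its notch facing the selector. The black handle at (320,200) is centred between the jaws. I'm going down, gripping and turning it.

```bash
python3 -m handwheel '[[[-0.002,-0.004,0.1,0],[-0.002,-0.004,0.2,0],[-0.002,-0.004,0.28,0],[-0.002,-0.004,0.32,0],[-0.002,-0.004,0.345,0],[-0.002,-0.004,0.345,0]]]' 0.5
python3 -m handwheel '[[[0,0,0,0],[0,0,0,0],[0,0,0,0],[0,0,0,0],[0,0,0,0]]]' 0
python3 goal.py .5835 -.283 .079 112
```

```text
clock: 8.12
tcp_pos: [0.5837, -0.283, 0.0794]
tool_rot: [0.0, -0.106, 0.994, 0.001]
contact_force: [-0.2, 0.6, 0.5]
grip_width: 0.0427
clock: 8.75
tcp_pos: [0.5847, -0.2836, 0.0809]
tool_rot: [0.002, -0.106, 0.994, 0.0]
contact_force: [-0.5, 1.5, 6.3]
grip_width: 0.0127
t 8.75 tcp [ 0.5847 -0.2836  0.0809] head -167.9 tilt 0.18 F [-0.5  1.5  6.3] M [ 0.11  0.06 -0.03] w 0.0127 q [-0.55  0.43 -0.15  0.99  0.   -0.76]
row [0.0026 0.002  0.0049] 0.4451
```

```bash
python3 -m handwheel '[[[0,0,0,0.044],[0,0,0,0.088],[0,0,0,0.132],[0,0,0,0.176],[0,0,0,0.2],[0,0,0,0.2]]]'
python3 goal.py .5835 -.283 .079 112
```

```text
clock: 9.5
tcp_pos: [0.5846, -0.284, 0.081]
tool_rot: [0.002, 0.207, 0.978, 0.0]
contact_force: [0.0, -0.8, 0.1]
grip_width: 0.013
t 9.5 tcp [ 0.5846 -0.284   0.081 ] head 156.1 tilt 0.17 F [ 0.  -0.8  0.1] M [-0.27  0.09 -0.1 ] w 0.013 q [-0.55  0.43 -0.15  0.99  0.   -0.14]
row [0.0036 0.0011 0.005 ] 0.2452
```

Turning freely well past 0.13 rad, so the interlock is open. I'll carry on to the stop.

```bash
python3 -m handwheel '[[[0,0,0,0.044],[0,0,0,0.088],[0,0,0,0.132],[0,0,0,0.176],[0,0,0,0.22],[0,0,0,0.235],[0,0,0,0.235]]]'
python3 goal.py .5835 -.283 .079 110
python3 -m handwheel '[[[0,0,0,0.012],[0,0,0,0.012]]]' >/dev/null; python3 goal.py .5835 -.283 .079 110
python3 -m handwheel '[[[0,0,0,0.01],[0,0,0,0.01]]]' >/dev/null; python3 goal.py .5835 -.283 .079 110
```

```text
clock: 10.38
tcp_pos: [0.5843, -0.2843, 0.0811]
tool_rot: [0.001, 0.545, 0.838, 0.0]
contact_force: [-0.8, -0.8, 0.3]
grip_width: 0.0131
t 10.38 tcp [ 0.5843 -0.2843  0.0811] head 113.9 tilt 0.15 F [-0.8 -0.8  0.3] M [-0.39  0.28 -0.03] w 0.0131 q [-0.55  0.43 -0.15  0.99  0.    0.6 ]
row [ 0.0038 -0.0006  0.0051] 0.0217
t 10.62 tcp [ 0.5843 -0.2843  0.0811] head 111.9 tilt 0.15 F [-1.6 -0.3  0.3] M [-0.32  0.21  0.76] w 0.0129 q [-0.55  0.43 -0.15  0.99 -0.    0.64]
row [ 0.0037 -0.0007  0.0051] 0.0104
t 10.88 tcp [ 0.5843 -0.2843  0.0811] head 110.2 tilt 0.15 F [-1.1 -1.2  0.8] M [-0.41  0.25  1.6 ] w 0.0131 q [-0.55  0.43 -0.15  0.99 -0.    0.67]
row [ 0.0038 -0.0007  0.0052] 0.0011
```

The selector's stop is at a heading of about 112.5°, with the moment rising to 1.6 N m. I'll release, lift, back away and check.

```bash
python3 -m handwheel '[[[0,0,0,0],[0,0,0,0],[0,0,0,0],[0,0,-0.1,0],[0,0,-0.2,0],[0,0,-0.3,0],[0,0,-0.37,0],[0,0,-0.37,0]]]' 0.5
python3 - <<'E'
from look import *
im=shot('wrist','w3.png'); handles(im,(0.57,-0.22),0.12)
im=shot('top','top2.png'); handles(im,(0.57,-0.22),0.12)
print('blue'); P=pts(im); c=P[222,228][:2]; handles(im,c,.12)
im0=cv2.imread('pics/top1.png').astype(int); im1=cv2.imread('pics/top2.png').astype(int)
print('blue diff',np.abs(im0-im1)[180:265,170:295].mean())
E
python3 goal.py .5835 -.283 .23 110
```

```text
clock: 11.88
tcp_pos: [0.5858, -0.285, 0.2324]
tool_rot: [0.004, 0.572, 0.82, 0.0]
contact_force: [0.3, -0.3, -0.2]
grip_width: 0.0423
red 669 px 336.0 78.0 c [ 0.5609 -0.1792] mean [ 0.5617 -0.1814] wh [0.013 0.044] long axis deg 112.5 z 0.1061
black 478 px 320.0 196.0 c [ 0.5843 -0.2835] mean [ 0.5848 -0.2847] wh [0.013 0.044] long axis deg 110.3 z 0.1059
red 68 px 401.0 197.0 c [ 0.5585 -0.1758] mean [ 0.5595 -0.1799] wh [0.012 0.043] long axis deg 111.7 z 0.1075
black 81 px 445.0 187.0 c [ 0.5834 -0.2812] mean [ 0.5834 -0.283 ] wh [0.013 0.043] long axis deg 113.1 z 0.1074
blue
red 59 px 204.0 217.0 c [0.5121 0.2881] mean [0.516  0.2862] wh [0.011 0.04 ] long axis deg 165.1 z 0.1068
black 79 px 249.0 221.0 c [0.5014 0.1812] mean [0.505  0.1796] wh [0.012 0.043] long axis deg 170.7 z 0.1069
blue diff 8.191560784313726
t 11.97 tcp [ 0.5838 -0.2838  0.2285] head 110.2 tilt 0.12 F [-0.1  0.8 -1.2] M [-0.01 -0.01 -0.  ] w 0.0428 q [-0.55  0.32  0.02  1.27 -0.    0.67]
row [ 0.0021  0.0001 -0.0039] 0.001
```

View pics/w3.png

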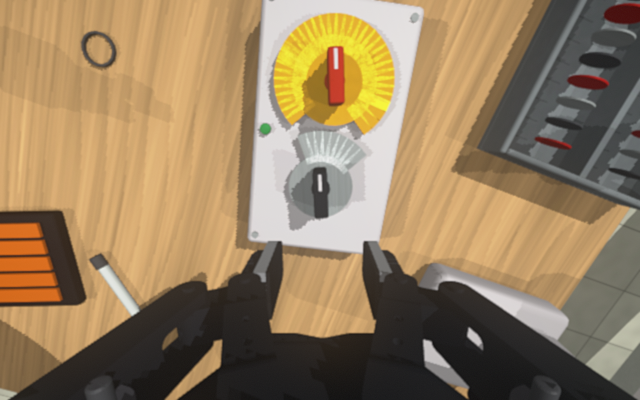

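View pics/top2.png

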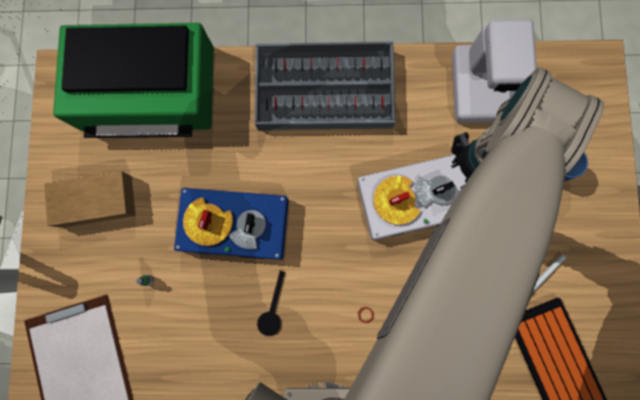

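Both views show the white box's red and black handles at their stops, with the steel fan seated in the isolator's notch. The blue box looks as it did at the start, and the gripper is clear above. Handing in.

```bash
python3 -c "
from bench import env
print(env.finish_job()); s=env.get_state(); print(s['clock'],s['contact_force'])"
```

```text
the job is handed in; nothing more can be done
None
the job is handed in; nothing more can be done
```

I turned the white box's red isolator clockwise to its stop, then the black selector clockwise to its stop. I then released both, lifted clear and handed the job in at about 12 s.

- **Isolator:** the moment rose to about 2.1 N m at the stop, against 0.06 N m of joint friction. After release its bar lay at 112–112.5° in both cameras, having started near 176°.
- **Selector:** it turned freely past the interlock point, and the moment rose to about 1.6 N m at its stop. After release the wrist camera put its bar at 110.3° and the top camera at 113.1°. That disagreement of about 3° is measurement noise, and the travel of about 80° fits full on.
- **Blue box:** I never went near it, and its handles look the same before and after. A pixel comparison of that area gave a mean difference of 8 grey levels, which I put down to changed shadows; I did not check that further.
- **Forces:** the contact forces I read stayed under about 7 N, and the gripper was clear of everything when I handed in.

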